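Slide the loose paint pan back into its well

ROBOT

A 6-joint arm with a two-finger parallel gripper is mounted at the origin on a cart in front of the work surface, level with it; the furniture and walls round the work are solid. World frame = base frame: x ahead of the robot, y to its left, z up, the work surface at z = 0. Lengths are in m, angles in rad, forces in N, time in s.
With the tool pointing down it reaches from about 0.325 to 0.875 m from the base axis. Payload 4.4 kg.
Tool frame: the origin (TCP) lies midway between the tips of the shut fingers; the grasp point (between the pads) lies 19 mm behind it; x points along the fingers, y is the direction in which the jaws open and shut, and the axes are right-handed (so a half turn about x gives the same grasp; the last joint's range is limited). The gripper opens to 85 mm and grips with 20 to 120 N. Pads are 22 mm wide; open, the fingers measure 114 mm over their backs; the gripper's body (76 mm by 85 mm) begins 54 mm behind the grasp point. The pads swing forward as they close: fully open they stand 13 mm farther back than shut.
Start: joints at [1.107, 0.207, 1.542, -0, 1.393, -0.15], TCP at [0.177, 0.547, 0.231] pointing down, gripper open.
Joint ranges: [-2.73, 2.73], [-0.86, 2.22], [0.23, 2.46], [-1.11, 4.25], [0.08, 2.63], [-2.82, 2.82]. Speed limits (rad/s): [2.79, 2.79, 3.14, 3.14, 3.14, 3.14].

INTERFACE

Orientations are given as a unit quaternion [w, x, y, z].
In Python, from bench import env, fingers, sensors, capture, camera_info, job_done gives the robot as it stands. The module is installed in compiled form; this text tells all that it offers. Calls block until the motion is done:
- env.move_ptp(position, orientation): joint-space move of the TCP to a pose.
- env.servo_line(position, v=0.15, rot=None, max_force=None): straight line of the TCP; rot=None keeps the orientation; v is the mean speed in m/s. With max_force (N) it stops when the force on the tool has changed by that much, and returns True; else False.
- env.set_joints(angles): joint-space move.
- fingers.set_gripper(opening, grasp_force=None): opening from 0.0 (shut) to 1.0 (fully open); grasp_force is the grip in N (None keeps the last); returns when the fingers have stopped.
- env.hold(seconds).
- env.inverse_kinematics(position, orientation): joint angles nearest the present ones, or None.
- sensors.get_obs(): the state.
- capture(name): name is "side" or "top" or "wrist"; returns the picture (420x560x3 uint8, red, green, blue); there is no depth.
- camera_info(name): a dict with "fx", "fy", "cx", "cy" (pixels), "R" (3x3) and "t" (3): a world point X has camera coordinates R X + t; the wrist camera has in their place "T_tool_cam" (4x4, takes a point from camera to tool coordinates, whose origin is the TCP and whose axes are the tool frame's). Camera axes: x right, y down, z forward; pixel columns grow to the right and rows downward; lengths in m; the calibration is good to about 2 mm. A picture is of the moment at which its call begins: read the wrist's pose just before it. camera_info takes no time and is no camera call.
A pose or a line that the arm cannot do raises env.MotionError and nothing moves.
- job_done(): hands the job in, once; it reports no verdict.
The state is a dict: "time": time; "q": joint angles; "qvel": joint speeds; "effort": joint torques, N m; "position": TCP position; "eef_rot": TCP orientation; "force": force on the tool from outside, world axes, zero at the start; "wrist_torque": the same for the moment, N m; "grip_width": opening from 0.0 (shut) to 1.0 (fully open).
Only numpy, scipy, OpenCV 4.12 (cv2) and the standard library are available. Lean on these libraries where they do the work, as an engineer would, in place of code of your own. Each camera call takes 0.05 s, during which the arm holds its last target.

TASK

A wooden paint tray has three round wells; two hold their pans and one is empty. With the fingertips, push the loose round pan across the tray's deck and over the edge of the empty well until it drops in and lies flat and flush. Do not pick the pan up, leave the two seated pans in their wells, and do not disturb the things standing round the tray.

Things in the scene. Friction and masses are not known exactly. Their poses are not given: they have to be found in the camera images.
- tray: Fixed wooden paint tray, 230 (x) x 250 (y) mm, flat deck 24 mm above the table. Origin at the centre of its underside. Three round wells 48.5 mm across, 9 mm deep, mouths bevelled 1.5 mm, in a row at x = +45 mm, y = +66, 0, -66 mm (+x is the far side at yaw 0). The deck is bare but for a brush rest along the far edge: a notched strip 10 mm high, x = +101 to +113 mm.
- liner: Thin brown cork disc, 45 mm across, lying fixed on the floor of the one empty well; origin at its centre on the well's floor, 15 mm above the table. It marks which of the three wells is the empty one; the pan goes on top of it. It is less than 1 mm thick, so the pan's top still comes out level with the deck.
- pan_center (a point): Centre (half-way up) of the loose paint pan: a flat aluminium disc 44 mm across, 9 mm thick, filled with off-white paint, about 50 g, sliding freely. It starts on the near (-x) part of the tray deck, its centre 28.5 mm above the table. Seated, its centre is 19.5 mm above the table and its top level with the deck.
- set_pan_a_center (a point): Centre of the first seated pan (same 44 x 9 mm disc), loose but lying flush in one of the wells. Leave it.
- set_pan_b_center (a point): Centre of the second seated pan (same disc), loose but lying flush in another of the wells. Leave it.
- ink: Bystander: round dark ink bottle with ribbed cap, 45 mm across, 70 mm high, standing on the table beyond the tray; origin at the centre of its underside.
- glue: Bystander: glue stick standing upright on the table beyond the tray, 27 mm across, 92 mm high; origin at the centre of its underside.
- rubber_block: Bystander: rubber eraser, 19 x 53 x 12 mm, lying on the table left (+y) of the tray; origin at the centre of its underside.
- sharpener: Bystander: small brass wedge sharpener, 15 x 24 x 13 mm, lying on the table left (+y) of the tray; origin at the centre of its underside.
- pan: The same loose pan, given at the centre of its underside; its z axis is the disc's axis.
Things that resemble listed ones, but are neither listed nor needed, are in the scene too. Leave any purple look-alike of the pan alone.

How it is judged:
At the end, for the whole second after the job is handed in: The loose pan lies at rest in the empty well on the cork (centre within 4.5 mm of the cork's centre, height within about 2 mm of level with the deck, tilted less than 0.06 rad); the two other pans still lie in their wells, level with the deck to about 2 mm and within 8 mm of where they began (horizontal distance between pan_center and liner below 0.0045 m and z of pan_center in the frame of tray between 0.0175 and 0.0212 m and angle between pan_center's own z axis and vertical below 0.06 rad and linear speed of pan below 0.01 m/s and z of each of set_pan_a_center, set_pan_b_center in the frame of tray below 0.0212 m and distance of each of set_pan_a_center, set_pan_b_center from where it was at the start of the episode below 0.008 m); the robot touches nothing.
It fails at once if the loose pan is lifted (its centre more than 8 mm higher than when it lies on the deck) (z of pan_center in the frame of tray above 0.0365 m).
It fails at once if a seated pan is taken out of its well (z of any of set_pan_a_center, set_pan_b_center in the frame of tray above 0.0265 m).
It fails at once if a bystander (ink bottle, glue stick, eraser, sharpener) is shifted by more than 15 mm (distance of any of ink, glue, rubber_block, sharpener from where it was at the start of the episode above 0.015 m).
It also fails if it takes over 45 s, if anything falls off the work surface, if the arm or the gripper's body presses on something with over 40 N, if the wrist force passes 120 N, or if a joint passes its speed limit or range.

## Working session

There is one attempt and no reset: what is moved stays moved. The work goes in short steps, each a Python script; the robot and the scene stay as the last script left them, time stands still between calls to the robot, and variables do not carry over. Pictures are saved under pics/ and viewed, and the job is handed in when it is done.

```bash
mkdir -p pics
cat > h.py <<'E'
import numpy as np, cv2
from bench import env, fingers, sensors, capture, camera_info, job_done
def save(name,img): cv2.imwrite('pics/'+name+'.png',cv2.cvtColor(img,cv2.COLOR_RGB2BGR))
def ray(name,u,v,z,pose=None):
    c=camera_info(name)
    d=np.array([(u-c['cx'])/c['fx'],(v-c['cy'])/c['fy'],1.])
    R=np.array(c['R']);t=np.array(c['t'])
    o=-R.T@t; d=R.T@d
    return o+d*(z-o[2])/d[2]
E
python3 - <<'E'
from h import *
for n in('side','top'):
    save(n+'0',capture(n)); c=camera_info(n); R=np.array(c['R']);print(n,c['fx'],-R.T@np.array(c['t']),R[2])
print(camera_info('wrist')); o=sensors.get_obs();print(o['time'],o['position'],o['eef_rot'],o['grip_width'])
E
```

```text
side 546.9858736374963 [0.26814309 1.06938695 0.54181804] [ 0.26762896 -0.85791169 -0.43859123]
top 400.0112326125619 [0.49856001 0.10637388 0.88701265] [ 0.10114783 -0.0095156  -0.9948259 ]
{'fx': 369.50530805389127, 'fy': 369.50530805389127, 'cx': 280.3259656207823, 'cy': 206.82771826766563, 'T_tool_cam': array([[-7.13713222e-04, -2.94958463e-01,  9.55509809e-01,
        -1.41980261e-01],
       [ 9.99999689e-01,  1.09667230e-04,  7.80798136e-04,
         4.84361112e-04],
       [-3.35091132e-04,  9.55510070e-01,  2.94958293e-01,
        -7.46466969e-02],
       [ 0.00000000e+00,  0.00000000e+00,  0.00000000e+00,
         1.00000000e+00]])}
0.1 [0.17719232 0.54629798 0.23020524] [ 0.69819048  0.10977736  0.69864993 -0.11120823] 0.9999699877594105
```

View pics/top0.png

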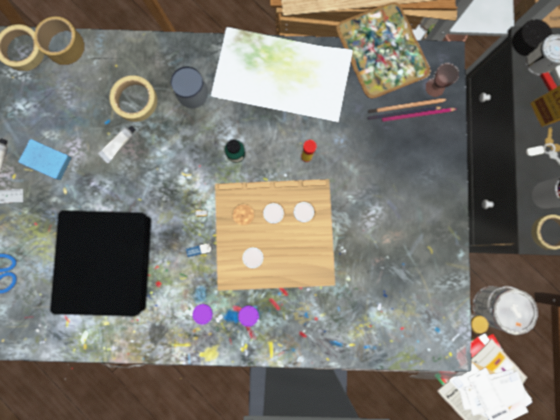

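View pics/side0.png

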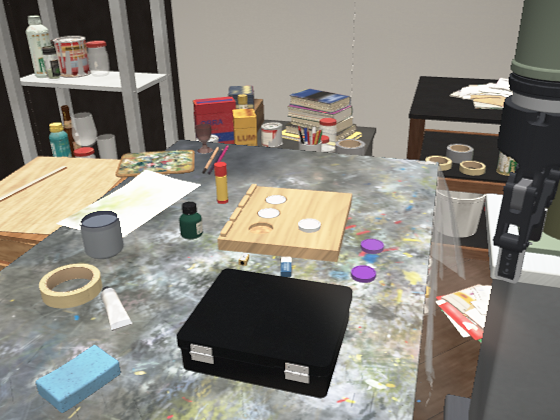

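The loose pan is the off-white disc at top (253,258), on the near deck. The two purple discs at (203,314) and (248,316) are the look-alikes, lying on the table. The seated pans are at (274,213) and (304,212), and the cork well is at (243,214). I'll confirm this in an enlarged crop.

Run:
```python
from h import *
im=cv2.imread('pics/top0.png')[170:330,180:350]
cv2.imwrite('pics/top0c.png',cv2.resize(im,None,fx=3.7,fy=3.7,interpolation=cv2.INTER_CUBIC))
for n,u,v,z in [('cork',243,214,.015),('pan',253,258,.033),('A',274,213,.024),('B',304,212,.024),('c1',216.5,184,.024),('c2',330,182,.024),('c3',335,287,.024),('c4',216,290,.024)]:
    print(n,ray('top',u,v,z).round(4))
```

```text
cork [0.5841 0.1729 0.015 ]
pan [0.4892 0.147  0.033 ]
A [0.5873 0.1052 0.024 ]
B [0.5913 0.0401 0.024 ]
c1 [0.6473 0.2323 0.024 ]
c2 [ 0.659  -0.0155  0.024 ]
c3 [ 0.4324 -0.0293  0.024 ]
c4 [0.4195 0.2237 0.024 ]
```

View pics/top0c.png

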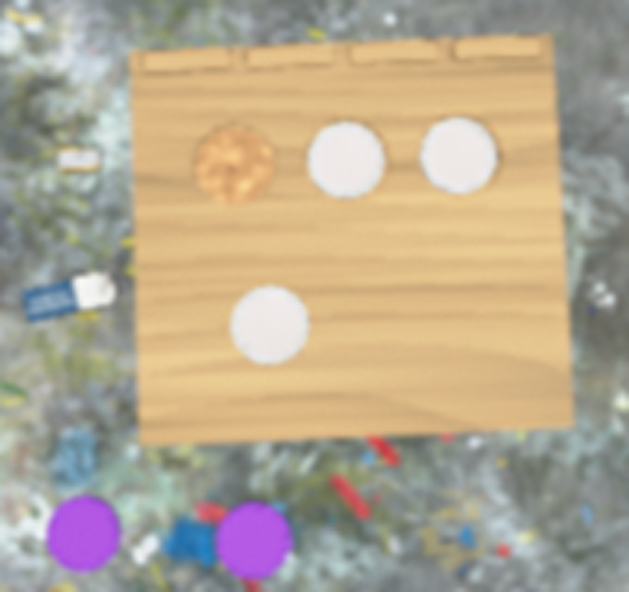

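Confirmed: the off-white disc on the near deck is the loose pan, and the cork marks the left (+y) well. Next is a closer wrist-camera view.

```bash
cat >> h.py <<'E'
from scipy.spatial.transform import Rotation as Ro
def quat(yaw):
    q=(Ro.from_euler('z',yaw)*Ro.from_quat([0,.70710678,0,.70710678])).as_quat()
    return np.array([q[3],q[0],q[1],q[2]])
def wshot():
    o=sensors.get_obs(); im=capture('wrist'); np.save('wpose.npy',np.r_[o['position'],o['eef_rot']]); return im
def wray(u,v,z):
    c=camera_info('wrist'); p=np.load('wpose.npy'); q=p[3:]; R=Ro.from_quat([q[1],q[2],q[3],q[0]]).as_matrix()
    T=np.array(c['T_tool_cam']); d=R@T[:3,:3]@np.array([(u-c['cx'])/c['fx'],(v-c['cy'])/c['fy'],1.])
    o=p[:3]+R@T[:3,3]; return o+d*(z-o[2])/d[2]
E
python3 - <<'E'
from h import *
print(sensors.get_obs()['time'])
env.move_ptp([0.47,0.15,0.17],quat(0.27))
fingers.set_gripper(0.33,20)
im=wshot(); save('w1',im); print(sensors.get_obs()['time'],sensors.get_obs()['grip_width'])
E
```

```text
0.1
2.5417 0.32840817403770545
```

View pics/w1.png

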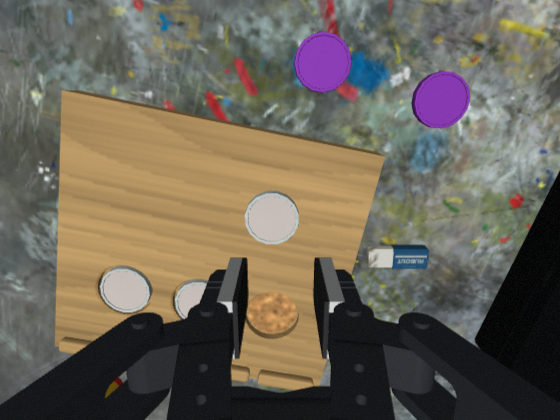

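The wrist view shows the pan at (272,217), the cork at about (272,314) between the fingers, and the seated pans at (125,289) and about (200,300). Next I'll measure positions in a crop.

Run:
```python
from h import *
im=cv2.imread('pics/w1.png')[180:350,170:340]
cv2.imwrite('pics/w1c.png',cv2.resize(im,None,fx=3.5,fy=3.5,interpolation=cv2.INTER_CUBIC))
for n,u,v,z in [('pan',271.5,216.5,.033),('cork',272,314,.0155),('B',124.5,288.5,.024),('c4',384,155,.024),('c3',62,91,.024)]: print(n,wray(u,v,z).round(4))
```

```text
pan [0.4909 0.1488 0.033 ]
cork [0.5882 0.1751 0.0155]
B [0.5924 0.0427 0.024 ]
c4 [0.4214 0.221  0.024 ]
c3 [ 0.4404 -0.0263  0.024 ]
```

View pics/w1c.png

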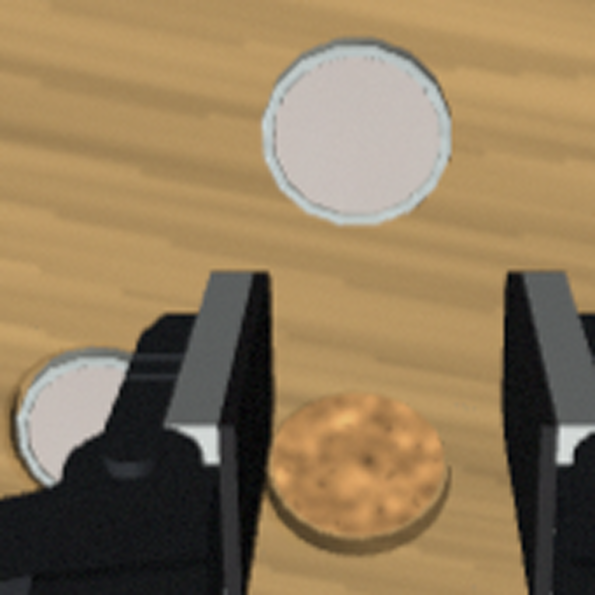

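Run:
```python
from h import *
P=np.array([.4895,.149]);C=np.array([.587,.1745]);d=C-P;yaw=np.arctan2(d[1],d[0]);d/=np.linalg.norm(d)
s=P-.041*d; q=quat(yaw); print(yaw,s)
env.move_ptp([*s,.07],q)
env.servo_line([*s,.04],v=.1)
print(env.servo_line([*s,.015],v=.02,max_force=3))
o=sensors.get_obs();print(o['position'],o['force'],o['time'])
z=o['position'][2]+.0035
env.servo_line([*s,z],v=.03)
e=s+.045*d
env.servo_line([*e,z],v=.03)
o=sensors.get_obs();print(o['position'],o['force'],o['time'])
save('w2',wshot())
```

```text
0.25580856461537194 [0.44983418 0.13862586]
True
[0.44966658 0.13859266 0.02373883] [-0.40963268 -0.55823299  4.33395873] 4.3
[0.49324661 0.14998875 0.02722937] [ 0.00959999  0.09018007 -0.33673221] 6.2333
```

View pics/w2.png

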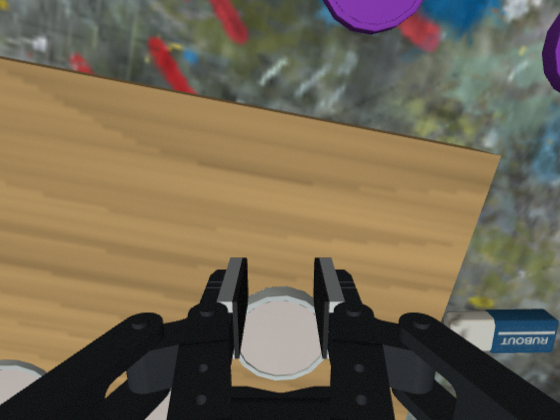

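Run:
```python
from h import *
r=wray(283,288.5,.033); f=wray(283,380,.033); print(r,f,(r+f)/2, np.linalg.norm(f-r))
save('t2',capture('top'));save('s2',capture('side'))
im=cv2.imread('pics/t2.png')[170:330,180:350]; cv2.imwrite('pics/t2c.png',cv2.resize(im,None,fx=3.7,fy=3.7))
im=cv2.imread('pics/s2.png')[170:270,210:360]; cv2.imwrite('pics/s2c.png',cv2.resize(im,None,fx=5,fy=5,interpolation=cv2.INTER_CUBIC))
```

```text
[0.49584929 0.1520338  0.033     ] [0.54061429 0.16385759 0.033     ] [0.51823179 0.1579457  0.033     ] 0.04630018627582526
```

View pics/s2c.png

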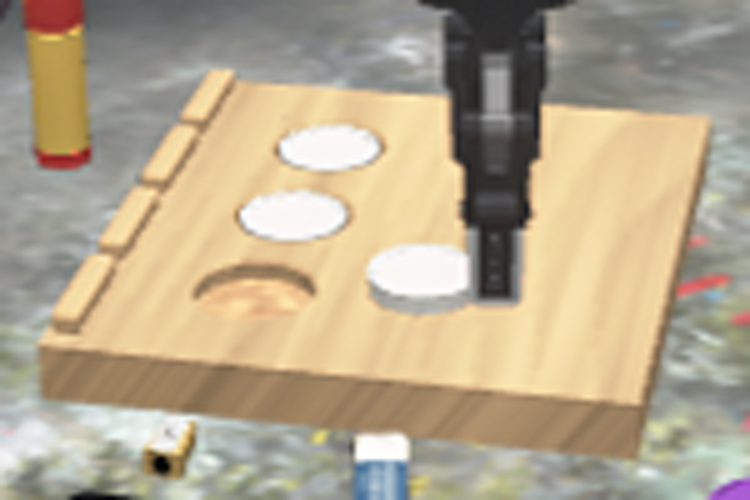

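View pics/t2c.png

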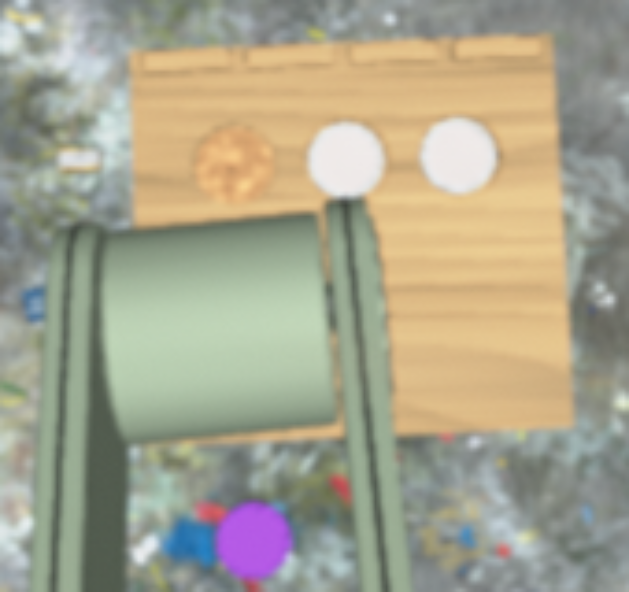

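Pan is cradled between the tips and centred about 26 mm ahead of the TCP, as predicted. Continuing to the well.

Run:
```python
from h import *
C=np.array([.587,.1745]); o=sensors.get_obs(); p=o['position']; yaw=.2558; d=np.array([np.cos(yaw),np.sin(yaw)])
e=C-.027*d
print(env.servo_line([*e,p[2]],v=.025,max_force=12))
o=sensors.get_obs();print(o['position'],e,o['force'],o['time'])
save('w3',wshot())
im=capture('side')[170:270,210:360]; save('s3',cv2.resize(im,None,fx=5,fy=5,interpolation=cv2.INTER_CUBIC))
```

```text
False
[0.56084152 0.16763546 0.02725987] [0.56087855 0.16766847] [0.18846235 0.2893883  0.2236171 ] 9.325
```

View pics/s3.png

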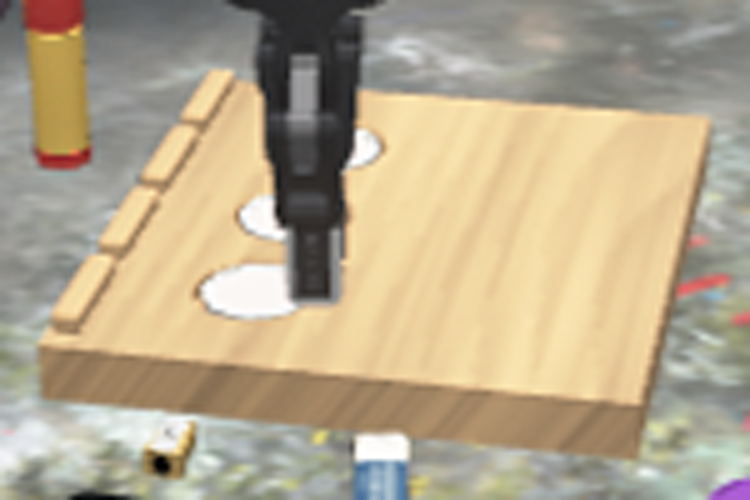

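View pics/w3.png

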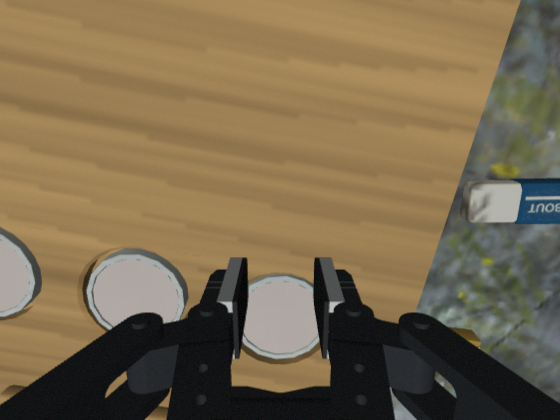

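It appears to have dropped in flush. I'll lift clear and inspect.

Run:
```python
from h import *
p=sensors.get_obs()['position']
env.servo_line([p[0],p[1],.06],v=.08)
env.servo_line([.49,.10,.15],v=.15)
im=wshot(); save('w4',im)
im=capture('side')[170:270,210:360]; save('s4',cv2.resize(im,None,fx=5,fy=5,interpolation=cv2.INTER_CUBIC))
print(sensors.get_obs()['time'])
```

```text
11.1167
```

View pics/s4.png

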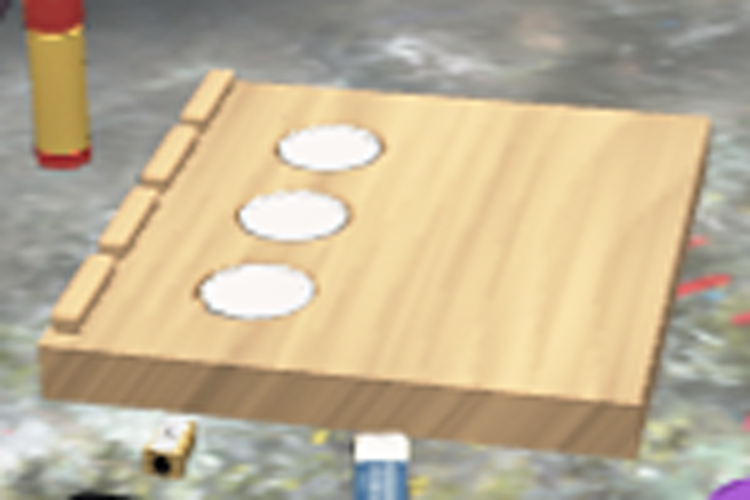

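View pics/w4.png

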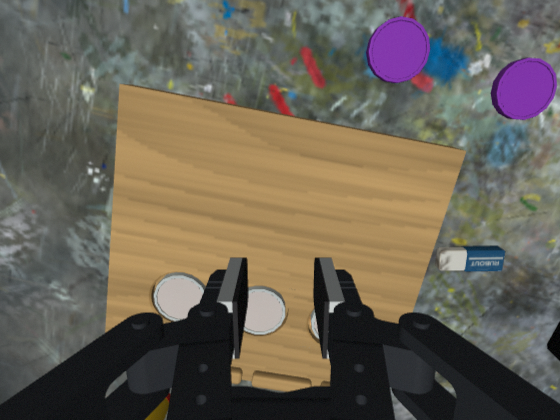

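The side view shows all three pans looking flush: loose pan at (258,291) in the crop, the others at (330,148) and (294,216). One close check for tilt.

Run:
```python
from h import *
env.move_ptp([.59,.15,.14],quat(.05))
im=wshot(); save('w5',im[130:330,140:400].repeat(3,0).repeat(3,1))
print(sensors.get_obs()['time'])
```

```text
11.6917
```

View pics/w5.png

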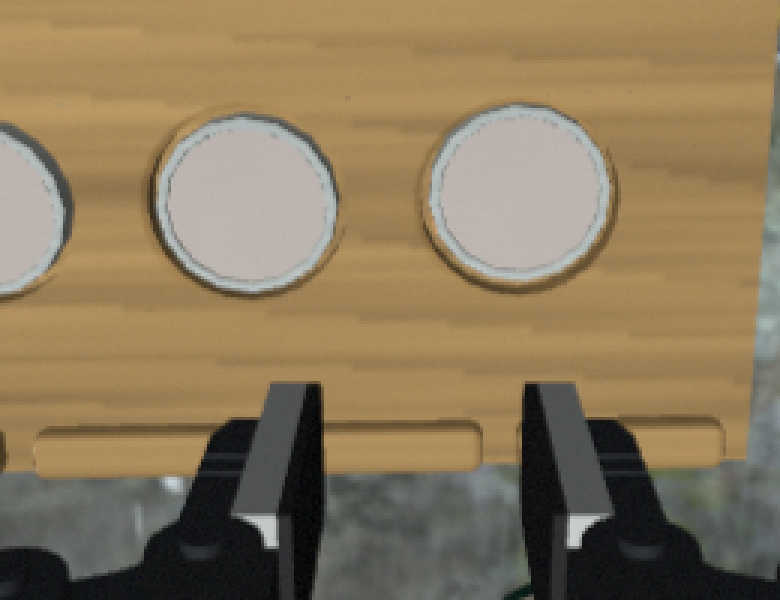

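The loose pan (520,195 in the crop) sits against the near side of its well with the bevel barely visible there, so a slight perch is possible. I'll take a closer look.

Run:
```python
from h import *
env.move_ptp([.63,.175,.075],quat(.05))
im=wshot(); save('w6',cv2.resize(im[100:300,150:410],None,fx=3,fy=3,interpolation=cv2.INTER_CUBIC))
print(sensors.get_obs()['time'])
```

```text
12.1583
```

View pics/w6.png

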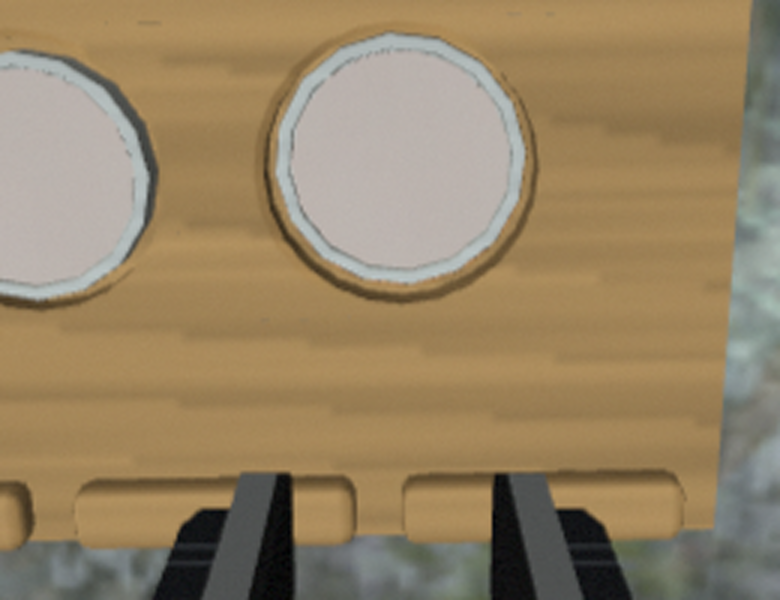

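The bevel ring is visible all the way round, which suggests it is seated. I'll verify height and tilt by gently touching the pan with shut fingertips, which will also seat it if it is perched.

Run:
```python
from h import *
p=[wray(150+u/3,100+v/3,.024) for u,v in((277,158),(526,158),(401,33),(401,284))]
print(np.array(p).round(4)); c=np.mean(p,0); print('pan c',c)
w=[wray(150+u/3,100+v/3,.024) for u,v in((258,162),(538,162),(398,22),(398,302))]; print('well',np.mean(w,0),np.linalg.norm(w[0]-w[1]),np.linalg.norm(w[3]-w[2]))
fingers.set_gripper(0,20)
q=quat(.05)
def touch(x,y):
    env.move_ptp([x,y,.05],q); env.servo_line([x,y,.032],v=.06)
    r=env.servo_line([x,y,.018],v=.015,max_force=3)
    o=sensors.get_obs(); print((x,y),r,o['position'][2],o['force'].round(1),o['time'])
    env.servo_line([x,y,.05],v=.08)
touch(c[0]-.05,c[1])
for dx in(-.006,.006): touch(c[0]+dx,c[1])
```

```text
[[0.5844 0.1529 0.024 ]
 [0.5822 0.196  0.024 ]
 [0.5624 0.1732 0.024 ]
 [0.6059 0.1755 0.024 ]]
pan c [0.58373707 0.17438569 0.024     ]
well [0.5845053  0.17386135 0.024     ] 0.04859533819778686 0.0487481081258364
(np.float64(0.5337370682083071), np.float64(0.17438569385317362)) True 0.024096322768399958 [-0.8 -0.7  5. ] 14.075
(np.float64(0.5777370682083072), np.float64(0.17438569385317362)) True 0.0241092962967616 [0.5 0.4 3.6] 15.9083
(np.float64(0.5897370682083072), np.float64(0.17438569385317362)) True 0.024133062807670476 [-0.9 -0.4  4.4] 17.6917
```

Deck 24.10 mm, pan near side 24.11 mm and far side 24.13 mm, so the pan is flush and flat. I'll retreat, take a final look and hand in.

Run:
```python
from h import *
env.servo_line([.60,.174,.14],v=.15)
im=wshot(); save('w7',im); env.servo_line([.52,.174,.22],v=.2)
im=capture('side'); save('s7',im); print(sensors.get_obs()['time'])
```

```text
19.7417
```

View pics/w7.png

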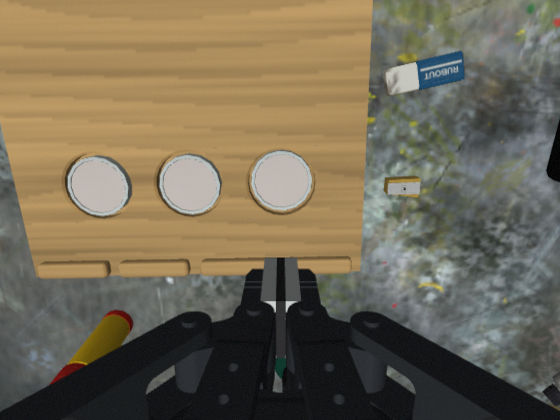

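View pics/s7.png

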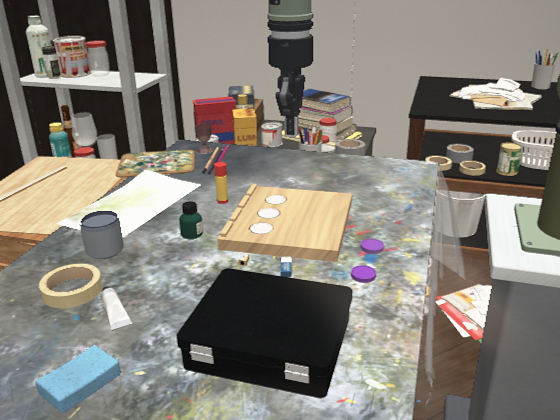

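All three pans are flush (wrist (281,181), (190,184), (98,186)). The glue, ink, eraser and sharpener are where they started, and the arm is clear.

```bash
python3 -c "
from h import *
job_done()"
```

```text
the job is handed in; nothing more can be done
```

The loose pan is in the empty well on the cork, lying flat and flush. I pushed it across the deck cradled between the two partly open fingertips and never gripped or lifted it. I handed the job in at about 20 s of robot time.

- **Height and tilt:** light fingertip touches gave 24.10 mm on the deck, and 24.11 mm and 24.13 mm on the pan's near and far halves.
- **Centring:** the wrist camera put the pan's centre about 1 mm from the well's centre.
- **Everything else:** the other two pans looked flush in their wells. The bystanders and the purple discs showed no visible shift, judged by eye in the pictures. The arm ended clear of everything.
- **Disagreements:** the first estimates of the cork's position from the top and wrist cameras differed by about 4 mm, and the later close-up settled it at x = 0.584, y = 0.174 m. An intermediate picture suggested the pan might be perched on the near edge; the closer look and the touches ruled that out.

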